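# Shut the mill lid and give the two-key start

## Task

With fingertips only, push the sample mill's open lid fully shut. Then, one fingertip on each, press the two small round start keys of the start station down together, hold both fully down for three seconds, and let go so that both come back up. Do not press a start key before the lid is shut, never press one start key down alone, leave the large stop button alone, do not lift the lid, and do not lift or disturb the jar, bottle, beaker or wooden box.

Things in the scene. Friction and masses are not known exactly. Their poses are not given: they have to be found in the camera images.
- mill: Fixed white sample mill: box base 240 mm deep (x), 200 wide (y), 90 high, with a round steel chamber (radius 75, top 120 mm above the bench). Origin: centre of its underside on the bench. Its front (dial side) looks along its own -x, the lid hinge is at its back. It stands left or right of the start station, its yaw within 0.3 rad.
- lid_axis (a point): Middle of the lid's hinge line on the mill, 100 mm behind the mill's centre, 122 mm above the bench. The hinge line runs along the mill's y.
- lid_press (a point): Point on the top face of the lid at which to push, 140 mm from the hinge line and 10 mm above it when shut; it moves with the lid. The point's z axis is the lid's outward normal; its x axis points along the lid to the hinge. The lid is a plain aluminium disc of radius 80, 12 thick, its centre 95 mm in front of the hinge line, with a low black knob (radius 11, 16 high) at its centre. Shut, its top is 132 mm above the bench. Push it down with the fingertip in front of the knob.
- lid (a joint): Lid angle in rad: 0 shut (rests on the chamber), starts open at 0.35 to 0.7. A stiff friction hinge: the lid stays where it is left; pushing it down at lid_press takes about 1 to 3 N.
- station: Fixed start station beside the mill: grey box 140 mm deep (x), 150 wide (y), 50 high, with two small start keys in its front half (side by side along its y) and one large stop button in its back half. Origin: centre of its underside on the bench; its yaw within 0.6 rad.
- key_a_top (a point): Centre of the top of one start key: black cap of radius 12 in a steel collar of radius 20, 12 high; the cap's top is 74 mm above the bench when up, 30 mm in front of the station's centre and 26 mm to its left (+y). The two keys are 52 mm apart centre to centre.
- key_b_top (a point): Centre of the top of the other, equal start key, 26 mm to the right (-y) of the station's centre line.
- key_a (a joint): Travel of the left start key in m: 0 up, 0.008 fully down. Spring: starts to move at 1.2 N, fully down at 4 N; rises again by itself. Counts as down above 0.006.
- key_b (a joint): Travel of the right start key, as key_a.
- stop (a joint): Travel of the large stop button (cap radius 19, top 72 mm above the bench), 36 mm behind the station's centre, so 66 mm behind the line of the start keys: 0 up, 0.006 down. Must not be pressed.
- jar: Loose small amber glass jar, radius 15, height 45, standing on the front left corner of the mill's base. Origin: centre of its underside. Leave alone.
- bottle: Loose white bottle, radius 32, height 130, standing to the far left. Origin: centre of its underside. Leave alone.
- beaker: Loose glass beaker, radius 36, height 90, standing behind the mill and the station. Origin: centre of its underside. Leave alone.
- woodbox: Loose wooden box 100 x 70 x 50 mm, lying to the far right. Origin: centre of its underside. Leave alone.
There are look-alikes about, which are no part of the job. Of the things like the station, leave any that is pink, turquoise or yellow; of the rest the smaller one is meant.

How it is judged (in metres and radians):
On the way, in this order (a step that is already met when the one before it is completed fails the run):
1. the lid is pushed fully shut (value of joint lid below 0.03 rad), for 0.2 s.
2. both start keys are held down together, by the fingers, for three seconds (at least 2.5 s counted) (value of joint each of key_a, key_b above 0.006 m and contact force between the fingers and key_a_c0 above 0.5 N and contact force between the fingers and key_b_c0 above 0.5 N and value of joint lid below 0.03 rad), for 2.5 s.
At the end, for the whole second after the job is handed in: The lid is shut (within 0.03 rad), both start keys and the stop button are up again (within 1 mm), and the jar, bottle, beaker and wooden box are within 20 mm of where they stood (value of joint lid below 0.03 rad and value of joint each of key_a, key_b, stop below 0.001 m and distance of each of jar, bottle, beaker, woodbox from where it was at the start of the episode below 0.02 m); the robot touches nothing.
It fails at once if a start key is pressed while the lid is open (value of joint lid above 0.05 rad and value of joint any of key_a, key_b above 0.003 m).
It fails at once if one start key is pressed down while the other is up ((value of joint key_a above 0.006 m and value of joint key_b below 0.001 m) or (value of joint key_b above 0.006 m and value of joint key_a below 0.001 m)).
It fails at once if the stop button is pressed (value of joint stop above 0.003 m).
It fails at once if the lid is lifted instead of pushed down (value of joint lid above 0.78 rad or (value of joint lid above 0.1 rad and velocity of joint lid above 0.25 rad/s)).
It fails at once if a bystander is lifted, knocked over or pushed away (distance of any of jar, bottle, beaker, woodbox from where it was at the start of the episode above 0.02 m or angle between any of jar, bottle, beaker, woodbox's own z axis and vertical above 0.3 rad).
It also fails if it takes over 64 s, if anything falls off the work surface, if the arm or the gripper's body presses on something with over 40 N, if the wrist force passes 120 N, or if a joint passes its speed limit or range.

## Robot

A 6-joint arm with a two-finger parallel gripper is mounted at the origin on the work surface. World frame = base frame: x ahead of the robot, y to its left, z up, the work surface at z = 0. Lengths are in mm, angles in rad, forces in N, time in s.
With the tool pointing down it reaches from about 300 to 775 mm from the base axis. Payload 14.6 kg.
Tool frame: the origin (TCP) lies where the fingers leave the gripper's body, on its centre line; the fingertips stand 97 mm ahead of it and the grasp point (between the pads) lies ahead of it (grip_depth is the z of the grasp point in the tool frame, in mm); z points along the fingers, y is the line along which they close (so a half turn about z gives the same grasp; the last joint's range is limited). The gripper opens to 94 mm and grips with 3 to 60 N. Pads are 16 mm wide; open, the fingers measure 119 mm over their backs; the gripper's body (75 mm by 177 mm) begins 78 mm behind the grasp point.
Start: joints at [1.193, 0.3, 1.521, -0, 1.321, -0.067], TCP at [168.199, 523.64, 302.646] pointing down, gripper open.
Joint ranges: [-3.03, 3.03], [-0.79, 2.21], [0.23, 2.52], [-1.04, 4.18], [0, 3.07], [-2.55, 2.55]. Speed limits (rad/s): [2.22, 2.22, 2.57, 3.14, 3.14, 3.14].

## Interface

Orientations are given as [roll, pitch, yaw] about the fixed x, y, z axes, in that order (R = Rz(yaw) Ry(pitch) Rx(roll)).
In Python, from cell import read_state, camera, sign_off, regions_of, spot_point, grip_depth gives the robot as it stands. The module is installed in compiled form; this text tells all that it offers.
- The arm moves only by the tool send_rows, never from a script. Its argument "series" is a list of rows, each a list of 3 entries, a list of its own where there are three numbers: the shift along the world's x, y, z in mm, then the turn about the world's z in degrees, then the closure, from -1 (fully open) to 1 (shut), so that 0 is half open. A call has 1 to 12 rows; each row shifts and turns the commanded pose from where the row before left it; what a row does not reach is not made up. A row lasts 1/10 s, in which the tool goes at most 50 mm and 8.59 degrees, less where a joint would pass 70% of its speed; a pose out of reach is approached as far as the arm can. A call is refused whole if a number of a shift passes 50 or a number of a turn 8.59, either way. A call with a gripper value outside its range is refused whole. The fingers move at their own pace and stop on an object; "squeeze" is the grip in N (left out, the last holds). Time passes only in rows, so rows that do not move let the fingers close. It gives the time, the measured TCP pose, the force, the opening and the grip force at its end, in the units of the state.
- read_state(): the state, without advancing time (a new reading comes with each control period).
- camera(name): name is "side" or "top"; returns a dict with "color" (384x512x3 uint8, blue, green, red), "fx", "fy", "cx", "cy" (pixels), "camera_from_world" (4x4, takes a point from world to camera coordinates). Camera axes: x right, y down, z forward; pixel columns grow to the right and rows downward; lengths in mm; the calibration is good to about 2 mm. A picture is of the moment at which its call begins. There is no depth.
- sign_off(): hands the job in; it is judged then, once.
Trained networks look in a picture, given as the dict that the camera call returned (one of the last four; its "shot" number tells which), for a name from the list of things; names that differ only in an ending like _2 or _b are one class to them, and where a whole thing is asked for, a point or a joint stands for the part that bears it (a point fixed in the world has none). Each returns a list of dicts, best first, with "confidence" (0 to 1); they miss things now and then, are a little off and sometimes report something else, mostly with a low value. They report only what shows in the picture. A call takes as long as a camera call. They do not tell look-alikes from the thing itself.
- regions_of(thing, picture): "mask" (384x512 bool, what is visible of it).
- spot_point(thing, picture): "point" ([x, y, z] in mm, in the coordinates of the camera as it stood for that picture, good to about 4 mm: a listed point, or the origin of a listed thing).
The state is a dict: "clock": time; "joints": joint angles; "qd": joint speeds; "effort": joint torques, N m; "eef_pos": TCP position; "eef_rot": TCP orientation; "wrist_force": force on the tool from outside, world axes, zero at the start; "moment": the same for the moment, N m; "finger_gap": finger opening in mm; "finger_force": force on a finger pad.
Only numpy, scipy, OpenCV 4.12 (cv2) and the standard library are available. Lean on these libraries where they do the work, as an engineer would, in place of code of your own. Each camera call takes 0.05 s, during which the arm holds its last target. There are 200 camera calls.

## Working session

There is one attempt and no reset: what is moved stays moved. The work goes in short steps, Python scripts to look and compute and a tool call to move; the robot and the scene stay as the last step left them, time stands still between calls to the robot, and variables do not carry over. Pictures are saved under pics/ and viewed, at most 10 in all, crops included, and the job is handed in when it is done.

Besides the shell and the picture viewer there is one more tool, called after "Request:" in YAML: its name, and indented under it one key for each argument. send_rows: Moves the arm, as the interface text tells. Its arguments: {"type":"object","properties":{"series":{"type":"array"},"squeeze":{"type":"number"}},"required":["series"]}

```bash
mkdir -p pics; cat > h.py <<'E'
import numpy as np, cv2
from cell import *
def toworld(p,c):
    M=np.linalg.inv(np.array(c["camera_from_world"])); return (M@np.append(p,1))[:3]
def proj(w,c):
    p=(np.array(c["camera_from_world"])@np.append(w,1))[:3]
    return np.array([c["fx"]*p[0]/p[2]+c["cx"],c["fy"]*p[1]/p[2]+c["cy"]])
def onplane(u,v,z,c):
    M=np.linalg.inv(np.array(c["camera_from_world"])); d=M[:3,:3]@np.array([(u-c["cx"])/c["fx"],(v-c["cy"])/c["fy"],1]); o=M[:3,3]
    return o+d*(z-o[2])/d[2]
E
python3 - <<'E'
from h import *
print(read_state(),grip_depth)
cs={n:camera(n) for n in("top","side")}
cv2.imwrite("pics/a.png",np.hstack([cs["top"]["color"],cs["side"]["color"]])[:, :] if 0 else cv2.resize(np.vstack([cs["top"]["color"],cs["side"]["color"]]),(400,600)))
for n in cs: cv2.imwrite(f"pics/{n}.png",cv2.resize(cs[n]["color"],(800,600)))
for n,c in cs.items():
  print(n,c["fx"],c["cx"],c["cy"],np.round(c["camera_from_world"],3).tolist())
  for t in("mill","lid_axis","lid_press","station","key_a_top","key_b_top","stop","jar","bottle","beaker","woodbox"):
    for r in spot_point(t,c) if t!="stop" else []:
      w=toworld(r["point"],c); print(n,t,round(r["confidence"],2),w.round(),proj(w,c).round())
E
```

```text
{'clock': 0.0, 'joints': array([ 1.19337533e+00,  3.00464333e-01,  1.52160221e+00,  1.67683645e-05,
        1.32065845e+00, -6.65827463e-02]), 'qd': array([ 1.07293400e-03,  2.63961427e-04,  1.10032188e-03, -7.03425371e-04,
       -4.23969938e-05,  9.47041801e-04]), 'effort': array([ 5.43309987e-03, -5.31813169e+01, -3.52746499e+01,  7.11041735e-02,
        2.42605212e-02, -7.72199337e-05]), 'eef_pos': array([168.15665615, 523.50507943, 302.08103115]), 'eef_rot': array([-3.14046391e+00, -9.15441151e-05,  2.83075019e+00]), 'wrist_force': array([-0.50364056, -0.29664464, -0.74281202]), 'moment': array([ 0.04838747, -0.00935443,  0.02373765]), 'finger_force': 0.0, 'finger_gap': 94.14262664903582} 78.39999999999999
top 403.3060375137944 252.690929652638 192.90164356151195 [[0.01, -1.0, 0.014, 49.267], [-0.995, -0.011, -0.099, 535.938], [0.099, -0.013, -0.995, 1340.234], [0.0, 0.0, 0.0, 1.0]]
top mill 0.9 [ 533. -149.   -1.] [312. 195.]
top lid_axis 0.46 [804.  24.   2.] [262. 118.]
top lid_press 0.56 [ 512. -142.  188.] [319. 196.]
top lid_press 0.4 [ 532. -147.    0.] [311. 195.]
top st
[... 1587 characters left out ...]
254. 232. 100.] [168. 174.]
side key_a_top 0.53 [706. 372.  82.] [284. 150.]
side key_a_top 0.52 [268. 610. 103.] [177. 125.]
side key_a_top 0.51 [ 222. -254.   74.] [146. 286.]
side key_a_top 0.46 [515. 177.  75.] [242. 182.]
side key_b_top 0.62 [283. 536. 103.] [180. 133.]
side key_b_top 0.58 [527. 125.  75.] [247. 191.]
side key_b_top 0.54 [245. 159. 100.] [165. 185.]
side key_b_top 0.45 [ 245. -300.   74.] [154. 300.]
side jar 0.63 [457. -52.  88.] [231. 223.]
side jar 0.36 [ 519. -144.  189.] [254. 216.]
side bottle 0.74 [508. 451.   1.] [235. 160.]
side beaker 0.8 [808.  20.   4.] [332. 219.]
side beaker 0.7 [517. 177.  73.] [243. 183.]
side woodbox 0.84 [ 535. -431.    4.] [276. 351.]
```

View pics/top.png

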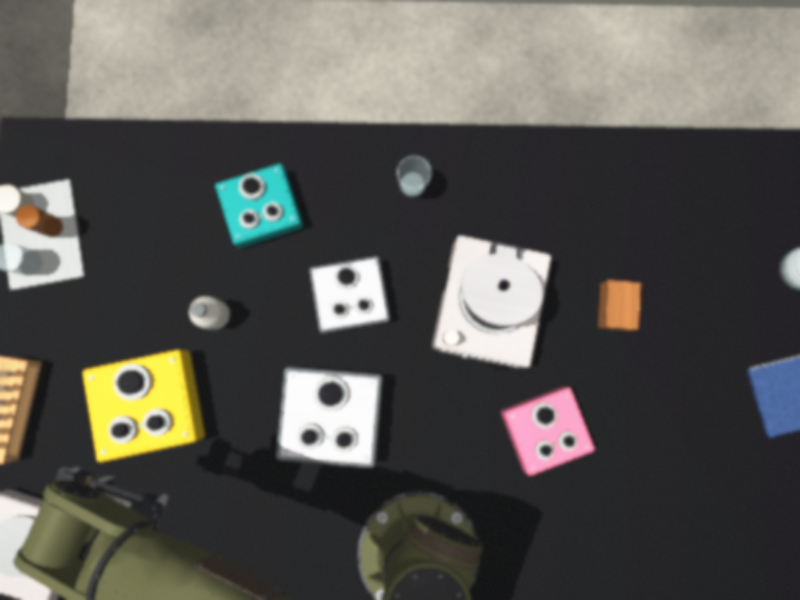

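View pics/side.png

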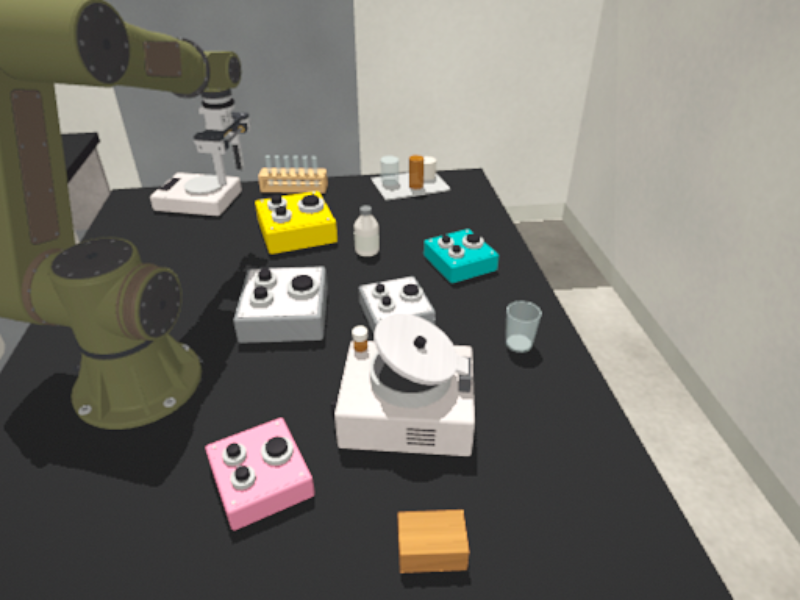

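The top view (800x600) shows five station-like things: yellow (143,405), turquoise (258,205), pink (548,430), large white/grey (330,417) and small white/grey (349,294). The first three are excluded by colour. Of the two grey ones, the smaller at (349,294) is meant; its keys measure about 74 mm high against 100 mm on the big one. The mill is at (490,300) with its lid open. I'll confirm in a crop and refine the keys.

```bash
python3 - <<'E'
from h import *
P={"a":[],"b":[],"lp":[],"ax":[],"m":[]}
for k in range(3):
  for n in("top","side"):
    c=camera(n)
    for t,key,g in(("key_a_top","a",(515,177,74)),("key_b_top","b",(526,125,74)),("lid_press","lp",(514,-144,190)),("lid_axis","ax",(636,-168,122)),("mill","m",(534,-147,0))):
      for r in spot_point(t,c):
        w=toworld(r["point"],c)
        if np.linalg.norm(w-g)<25: P[key].append(w)
for k,v in P.items(): print(k,len(v),np.mean(v,0).round(1),np.std(v,0).round(1))
A,B=np.mean(P["a"],0),np.mean(P["b"],0)
# dark cap blobs in both views
for n in("top","side"):
  c=camera(n); g=cv2.cvtColor(c["color"],cv2.COLOR_BGR2GRAY)
  for w in((515,177,74),(526,125,74)):
    u,v=proj(w,c).round().astype(int); x0,y0=u-6,v-6; s=g[y0:y0+13,x0:x0+13]
    m=(s<90).astype(np.uint8); N,l,st,ce=cv2.connectedComponentsWithStats(m)
    for i in range(1,N):
      if st[i,4]>5: q=ce[i]+[x0,y0]; print(n,(u,v),q.round(1),st[i,4],onplane(*q,70,c).round(1))
  u,v=proj((530,150,60),c).astype(int)
  im=cv2.resize(c["color"][v-30:v+30,u-40:u+40],(400,300),interpolation=cv2.INTER_CUBIC)
  u2,v2=proj((520,-147,150),c).astype(int)
  im2=cv2.resize(c["color"][v2-30:v2+30,u2-40:u2+40],(400,300),interpolation=cv2.INTER_CUBIC)
  out=np.hstack([im,im2]) if n=="top" else np.vstack([out,np.hstack([im,im2])])
cv2.imwrite("pics/c.png",out)
E
```

```text
a 6 [517.1 178.2  73.7] [1.2 2.4 3.9]
b 6 [525.7 124.1  74.7] [1.9 1.5 5.1]
lp 6 [ 513.8 -143.4  189.3] [1.3 1.7 3.4]
ax 6 [ 635.8 -166.   122.5] [1.7 0.8 2.9]
m 6 [ 534.8 -146.1    1. ] [1.7 2.8 1.7]
top (np.int64(215), np.int64(197)) [216.9 197.4] 17 [514.8 172.7  70. ]
top (np.int64(231), np.int64(194)) [232.5 194.5] 16 [525.  121.7  70. ]
side (np.int64(242), np.int64(183)) [241.3 178.3] 44 [514.9 211.4  70. ]
side (np.int64(242), np.int64(183)) [243.  184.2] 23 [517.4 173.4  70. ]
side (np.int64(247), np.int64(191)) [243.  185.5] 10 [516.6 165.2  70. ]
side (np.int64(247), np.int64(191)) [246.9 192.2] 25 [526.1 123.5  70. ]
```

View pics/c.png

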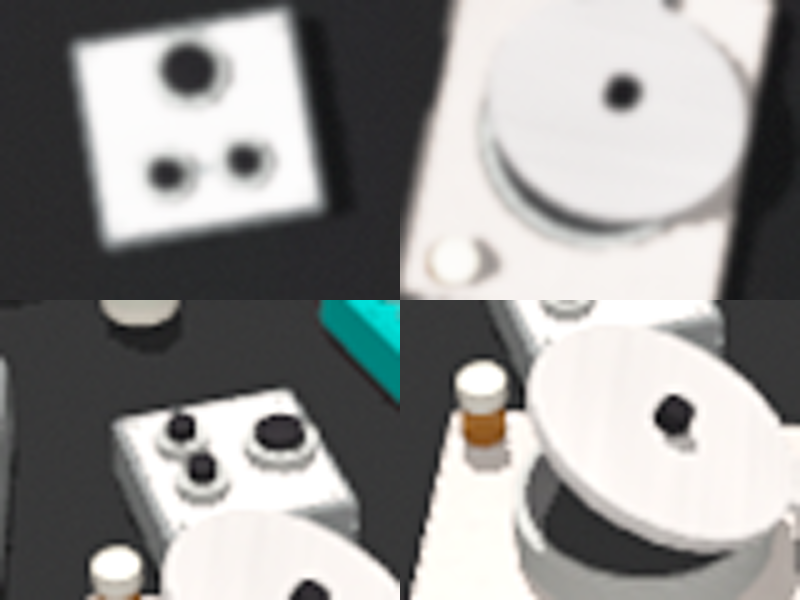

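The crop confirms it: small grey station with caps at crop (168,174)/(245,160), stop button behind; the lid is open with its knob at (622,92). Key midpoint ≈ (521,149.5), yaw ≈ 0.18. Mill yaw ≈ -0.19, push point ≈ (502,-140).

Request:
send_rows:
  series:
    - [[0,0,30],0,1]
    - [[20,-40,0],1,1]
    - [[20,-40,0],1,1]
    - [[20,-40,0],1,1]
    - [[20,-40,0],1,1]
    - [[20,-40,0],1,1]
    - [[20,-40,0],1,1]
    - [[20,-40,0],1,1]
    - [[20,-40,0],0,1]
    - [[20,-40,0],0,1]
    - [[20,-40,0],0,1]
    - [[20,-40,0],0,1]
  squeeze: 10

```text
clock: 4.2
eef_pos: [388.6, 81.8, 333.0]
eef_rot: [3.141, 0.001, 2.953]
wrist_force: [0.3, 0.1, 0.5]
finger_gap: 2.0
finger_force: 0.0
```

Request:
send_rows:
  series:
    - [[20,-40,0],0,1]
    - [[20,-40,0],0,1]
    - [[20,-40,0],0,1]
    - [[20,-40,0],0,1]
    - [[20,-40,0],0,1]
    - [[14,-24,0],0,1]
    - [[0,0,0],0,1]
    - [[0,0,0],0,1]

```text
clock: 5.0
eef_pos: [502.1, -140.5, 332.3]
eef_rot: [3.141, -0.001, 2.952]
wrist_force: [0.9, -0.6, 0.3]
finger_gap: 0.3
finger_force: 0.0
```

Request:
send_rows:
  series:
    - [[0,0,-15],0,1]
    - [[0,0,-15],0,1]
    - [[0,0,-10],0,1]
    - [[0,0,-10],0,1]
    - [[0,0,-10],0,1]
    - [[0,0,-10],0,1]

```text
clock: 5.6
eef_pos: [502.2, -140.2, 262.3]
eef_rot: [-3.142, 0.0, 2.953]
wrist_force: [-0.6, -0.1, 2.0]
finger_gap: 0.4
finger_force: 0.9
```

Request:
send_rows:
  series:
    - [[0,0,-8],0,1]
    - [[0,0,-8],0,1]
    - [[0,0,-6],0,1]
    - [[0,0,-4],0,1]
    - [[0,0,-3],0,1]
    - [[0,0,-2],0,1]
    - [[0,0,-1],0,1]
    - [[0,0,0],0,1]

```text
clock: 6.4
eef_pos: [502.2, -140.4, 230.6]
eef_rot: [-3.142, 0.0, 2.953]
wrist_force: [-0.6, 0.5, 0.1]
finger_gap: 0.7
finger_force: 0.0
```

Request:
send_rows:
  series:
    - [[0,0,-1],0,1]
    - [[0,0,-1],0,1]
    - [[0,0,0],0,1]

```text
clock: 6.7
eef_pos: [502.3, -140.4, 229.4]
eef_rot: [-3.141, 0.001, 2.953]
wrist_force: [-3.9, 0.7, 9.2]
finger_gap: 0.2
finger_force: 4.3
```

Request:
send_rows:
  series:
    - [[0,0,-1],0,1]
    - [[0,0,-1],0,1]
    - [[0,0,0],0,1]

```text
clock: 7.0
eef_pos: [502.3, -140.4, 229.1]
eef_rot: [-3.141, 0.002, 2.953]
wrist_force: [-12.4, 4.3, 28.2]
finger_gap: 0.4
finger_force: 14.0
```

The arm stopped hard at tip height 132, which is the lid-shut height. Now over to the keys at a safe height, with the fingertips set about 52 mm apart.

Request:
send_rows:
  series:
    - [[0,0,15],0,1]
    - [[0,0,35],0,1]
    - [[2,30,0],3,0.16]
    - [[2,40,0],3,0.16]
    - [[2,40,0],3,0.16]
    - [[3,40,0],3,0.16]
    - [[3,40,0],3,0.16]
    - [[3,40,0],3,0.16]
    - [[2,40,0],3,0.16]
    - [[2,20,0],0,0.16]
    - [[0,0,0],0,0.16]
    - [[0,0,0],0,0.16]

```text
clock: 8.2
eef_pos: [521.1, 149.4, 276.5]
eef_rot: [-3.141, -0.0, -2.963]
wrist_force: [-0.2, -0.0, 0.2]
finger_gap: 39.6
finger_force: 0.0
```

```bash
python3 - <<'E'
from h import *
s=read_state(); print(s["eef_pos"].round(1),s["eef_rot"].round(3),s["finger_gap"],s["wrist_force"].round(1))
for n in("side","top"):
  c=camera(n)
  for t in("lid_press","key_a_top","key_b_top"):
    for r in spot_point(t,c):
      w=toworld(r["point"],c)
      if r["confidence"]>.4 and 480<w[0]<560 and w[1]<260: print(n,t,w.round(),round(r["confidence"],2))
  u,v=proj((515,60,110),c).astype(int); x0=max(u-75,0)
  im=cv2.resize(c["color"][v-56:v+57,x0:x0+150],(800,600),interpolation=cv2.INTER_CUBIC)
  cv2.imwrite(f"pics/d_{n}.png",im)
E
```

```text
[521.1 149.4 276.5] [-3.141 -0.    -2.963] 39.58981068442366 [-0.2 -0.   0.2]
side lid_press [ 496. -140.  135.] 0.83
side key_a_top [515. 178.  77.] 0.61
side key_b_top [525. 123.  77.] 0.45
top lid_press [ 495. -140.  129.] 0.92
```

View pics/d_side.png

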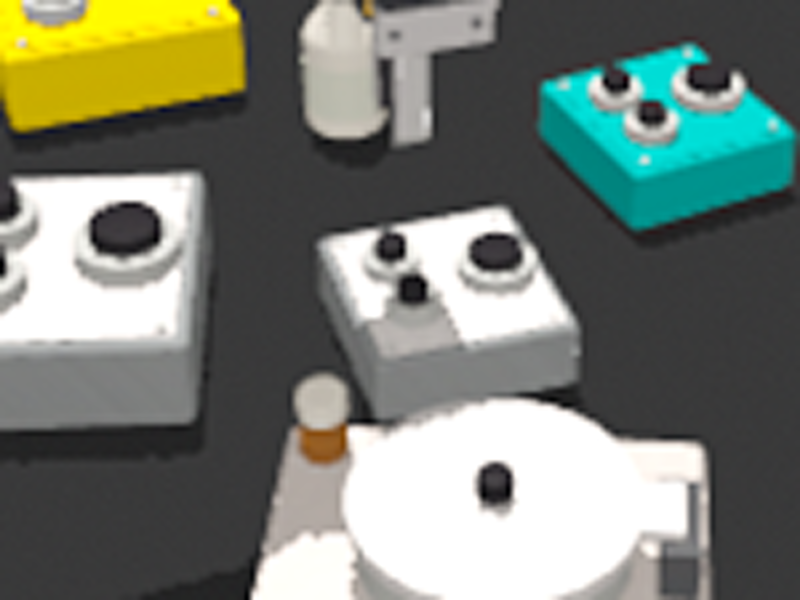

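Lid is shut, seen at (495,490), with lid_press at about 132 mm. The keys at (392,247)/(413,291) are still up. I'll descend to just above the caps and check alignment.

Request:
send_rows:
  series:
    - [[0,0,-20],0,0.16]
    - [[0,0,-25],0,0.16]
    - [[0,0,-25],0,0.16]
    - [[0,0,-15],0,0.16]
    - [[0,0,-10],0,0.16]
    - [[0,0,0],0,0.16]
    - [[0,0,0],0,0.16]

```text
clock: 9.3
eef_pos: [521.5, 149.6, 182.3]
eef_rot: [3.142, 0.001, -2.964]
wrist_force: [-0.4, -0.1, -0.2]
finger_gap: 39.6
finger_force: 0.0
```

```bash
python3 - <<'E'
from h import *
print(read_state()["eef_pos"].round(1))
c=camera("side"); u,v=proj((521,150,85),c).astype(int)
cv2.imwrite("pics/e.png",cv2.resize(c["color"][v-30:v+30,u-40:u+40],(800,600),interpolation=cv2.INTER_CUBIC))
E
```

```text
[521.5 149.6 182.3]
```

View pics/e.png

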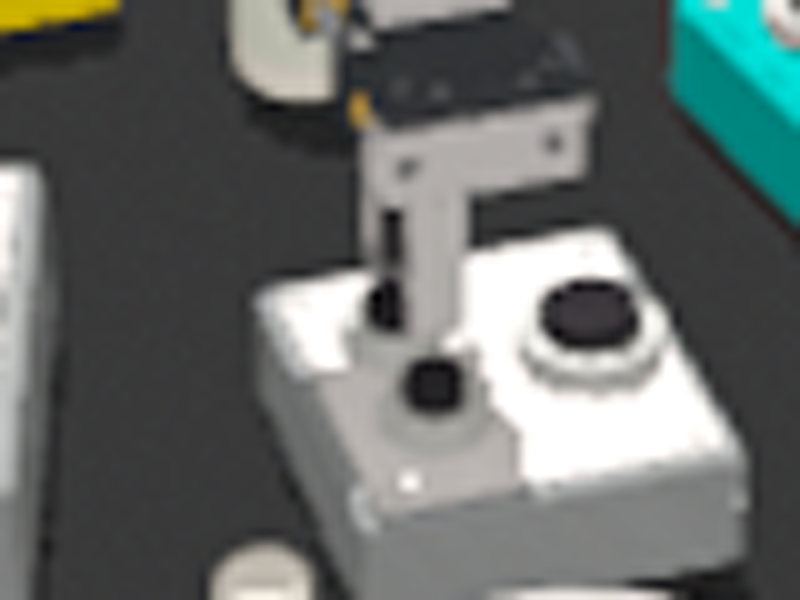

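```bash
python3 - <<'E'
from h import *
c=camera("side"); u,v=proj((521,150,85),c).astype(int); im=cv2.imread("pics/e.png")
T=lambda w:tuple(int(t) for t in (proj(w,c)-[u-40,v-30]+.5)*10)
s=.178; m=np.array([521.5,149.6]); ey=np.array([-np.sin(s),np.cos(s)]); ex=np.array([np.cos(s),np.sin(s)])
for sg,col in((1,(0,255,0)),(-1,(0,0,255))):
  box=[T([*(m+sg*d*ey+e*ex),85.3]) for d,e in((20,-8),(32.5,-8),(32.5,8),(20,8))]
  cv2.polylines(im,[np.array(box)],True,col,2)
  k=m+sg*26*ey
  cv2.polylines(im,[np.array([T([k[0]+12*np.cos(a),k[1]+12*np.sin(a),74]) for a in np.linspace(0,6.28,30)])],True,(255,255,0),2)
cv2.imwrite("pics/f.png",im)
E
```

```text
(no output)
```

View pics/f.png

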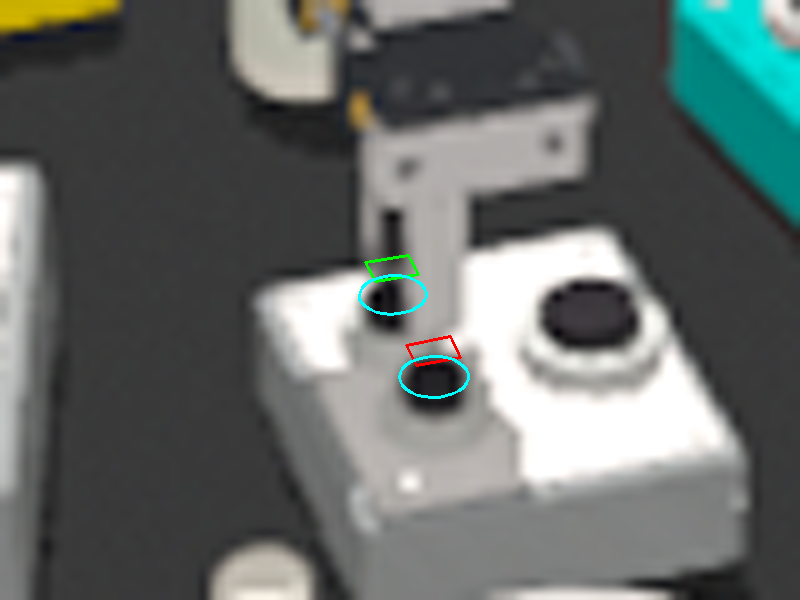

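Cyan predicted caps fit the real ones at (393,295)/(434,377). The fingers sit about 2 mm toward +y, so I'll shift by -2 in y and press.

Request:
send_rows:
  series:
    - [[0,-2,-4],0,0.16]
    - [[0,0,-4],0,0.16]
    - [[0,0,-3],0,0.16]
    - [[0,0,-3],0,0.16]
    - [[0,0,-3],0,0.16]
    - [[0,0,0],0,0.16]

```text
clock: 10.0
eef_pos: [521.2, 147.6, 164.6]
eef_rot: [-3.141, -0.0, -2.964]
wrist_force: [-3.1, -1.3, 6.1]
finger_gap: 39.4
finger_force: 3.4
```

Request:
send_rows:
  series:
    - [[0,0,-2],0,0.16]
    - [[0,0,-1],0,0.16]
    - [[0,0,0],0,0.16]
    - [[0,0,0],0,0.16]

```text
clock: 10.4
eef_pos: [521.3, 147.6, 163.2]
eef_rot: [-3.141, 0.001, -2.964]
wrist_force: [-9.4, -3.9, 22.6]
finger_gap: 39.2
finger_force: 11.2
```

Both keys are bottomed out: 6 N mid-travel matches two springs, then a hard stop. Holding.

Request:
send_rows:
  series:
    - [[0,0,0],0,0.16]
    - [[0,0,0],0,0.16]
    - [[0,0,0],0,0.16]
    - [[0,0,0],0,0.16]
    - [[0,0,0],0,0.16]
    - [[0,0,0],0,0.16]
    - [[0,0,0],0,0.16]
    - [[0,0,0],0,0.16]
    - [[0,0,0],0,0.16]
    - [[0,0,0],0,0.16]
    - [[0,0,0],0,0.16]
    - [[0,0,0],0,0.16]

```text
clock: 11.6
eef_pos: [521.3, 147.6, 163.2]
eef_rot: [-3.141, 0.001, -2.964]
wrist_force: [-9.6, -2.7, 22.4]
finger_gap: 39.6
finger_force: 11.2
```

Request:
send_rows:
  series:
    - [[0,0,0],0,0.16]
    - [[0,0,0],0,0.16]
    - [[0,0,0],0,0.16]
    - [[0,0,0],0,0.16]
    - [[0,0,0],0,0.16]
    - [[0,0,0],0,0.16]
    - [[0,0,0],0,0.16]
    - [[0,0,0],0,0.16]
    - [[0,0,0],0,0.16]
    - [[0,0,0],0,0.16]
    - [[0,0,0],0,0.16]
    - [[0,0,0],0,0.16]

```text
clock: 12.8
eef_pos: [521.3, 147.6, 163.2]
eef_rot: [-3.141, 0.001, -2.964]
wrist_force: [-10.0, -3.9, 22.3]
finger_gap: 39.9
finger_force: 11.2
```

```bash
python3 - <<'E'
from h import *
s=read_state(); print(s["clock"],s["wrist_force"].round(1),s["moment"].round(2))
c=camera("side"); u,v=proj((521,150,85),c).astype(int)
cv2.imwrite("pics/g.png",cv2.resize(c["color"][v-30:v+30,u-40:u+40],(800,600),interpolation=cv2.INTER_CUBIC))
E
```

```text
12.8 [-10.   -3.9  22.3] [-0.71  1.92 -0.  ]
```

View pics/g.png

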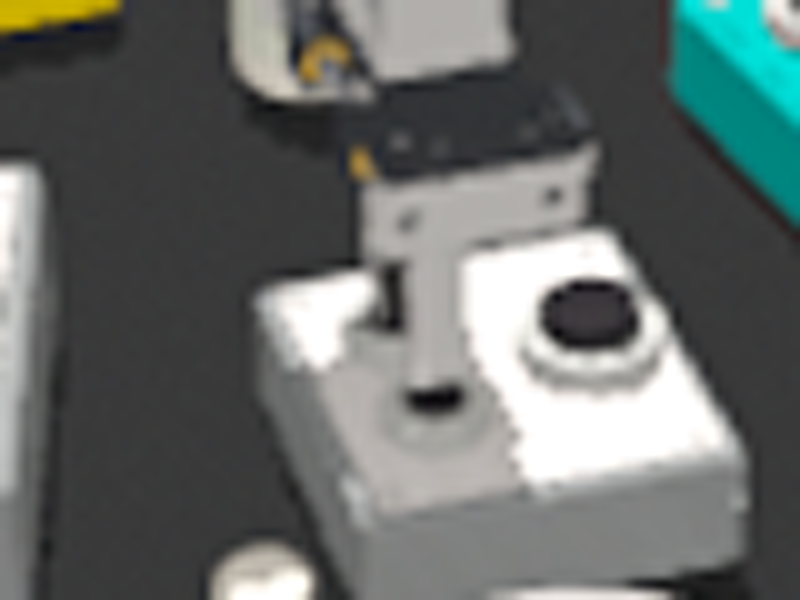

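The right finger is centred on its cap at (433,395), sunk into the collar, and the left finger is on the far cap at (390,310). I'll hold a little longer, then lift straight up.

Request:
send_rows:
  series:
    - [[0,0,0],0,0.16]
    - [[0,0,0],0,0.16]
    - [[0,0,0],0,0.16]
    - [[0,0,0],0,0.16]
    - [[0,0,0],0,0.16]
    - [[0,0,0],0,0.16]
    - [[0,0,0],0,0.16]
    - [[0,0,0],0,0.16]
    - [[0,0,0],0,0.16]
    - [[0,0,0],0,0.16]

```text
clock: 13.85
eef_pos: [521.3, 147.6, 163.2]
eef_rot: [-3.141, 0.001, -2.964]
wrist_force: [-10.3, -3.3, 22.3]
finger_gap: 39.6
finger_force: 11.2
```

Request:
send_rows:
  series:
    - [[0,0,15],0,0.16]
    - [[0,0,30],0,0.16]
    - [[0,0,40],0,0.16]
    - [[0,0,40],0,0.16]
    - [[0,0,20],0,0.16]
    - [[0,0,0],0,0.16]
    - [[0,0,0],0,0.16]
    - [[0,0,0],0,0.16]

```text
clock: 14.65
eef_pos: [520.9, 147.6, 305.1]
eef_rot: [-3.142, -0.002, -2.964]
wrist_force: [0.5, -0.2, -0.3]
finger_gap: 39.7
finger_force: 0.0
```

```bash
python3 - <<'E'
from h import *
s=read_state(); print(s["clock"],s["eef_pos"].round(),s["wrist_force"].round(1))
c=camera("side"); u,v=proj((515,60,110),c).astype(int)
cv2.imwrite("pics/i.png",cv2.resize(c["color"][v-56:v+57,u-75:u+75],(800,600),interpolation=cv2.INTER_CUBIC))
E
```

```text
14.65 [521. 148. 305.] [ 0.5 -0.2 -0.3]
```

View pics/i.png

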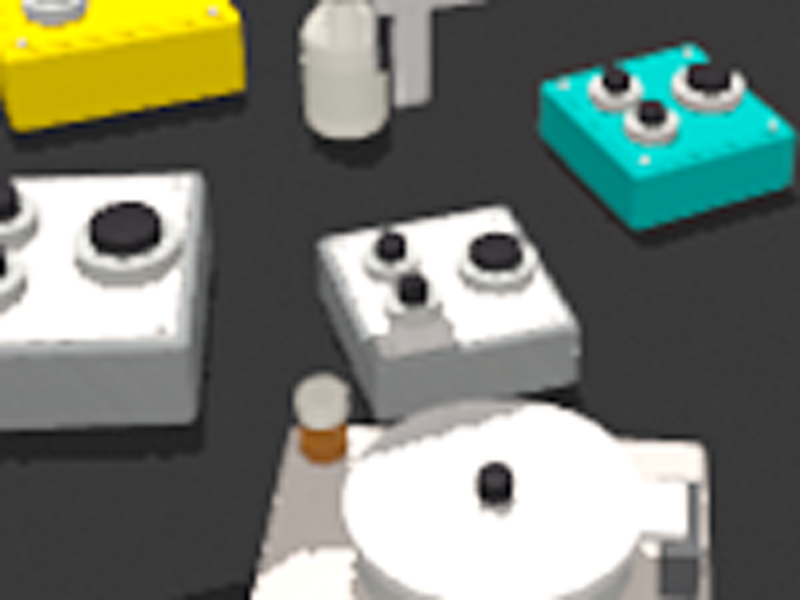

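Keys are up again at (392,247)/(413,291), the lid is shut, the jar is unmoved and the arm is clear. Handing in.

```bash
python3 -c "from cell import *; print(sign_off())"
```

```text
the job is handed in; nothing more can be done
None
```

I pushed the lid shut, held both start keys fully down together for over three seconds, and let them spring back up, then handed the job in; `sign_off()` returned no verdict.

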